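Move the skimmer to the spare folding hook

ROBOT

A 7-joint arm with a two-finger parallel gripper is mounted at the origin on the work surface. World frame = base frame: x ahead of the robot, y to its left, z up, the work surface at z = 0. Lengths are in m, angles in rad, forces in N, time in s.
With the tool pointing down it reaches from about 0.425 to 0.925 m from the base axis. Payload 6.8 kg.
Tool frame: the origin (TCP) lies on the centre line of the jaws, within the pads' length; the fingertips stand 11 mm ahead of it and the grasp point (between the pads) lies 8 mm behind it; z points along the fingers, y is the direction in which the jaws open and shut (so a half turn about z gives the same grasp; the last joint's range is limited). The gripper opens to 85 mm and grips with 20 to 120 N. Pads are 22 mm wide; open, the fingers measure 114 mm over their backs; the gripper's body (76 mm by 85 mm) begins 54 mm behind the grasp point. The pads swing forward as they close: fully open they stand 13 mm farther back than shut.
Start: joints at [-0.108, 0.477, 0.022, 1.555, -0.011, 1.109, -0.083], TCP at [0.675, 0, 0.205] pointing down, gripper open.
Joint ranges: [-2.96, 2.96], [-0.34, 2.1], [-1.41, 1.46], [0.24, 2.44], [-1.37, 4.51], [0.17, 1.92], [-2.96, 2.96]. Speed limits (rad/s): [2.39, 2.39, 3.14, 3.14, 3.14, 3.14, 3.14].

INTERFACE

Orientations are given as a rotation vector (axis times angle).
In Python, from bench import r gives the robot as it stands.
- The arm moves only by the tool send_rows, never from a script. Its argument "deltas" is a list of rows, each a list of 7 numbers: the opening, from 0 (shut) to 1 (fully open), then the shift along the tool's x, y, z as a fraction of full scale, then the turn, a rotation vector about the tool's x, y, z as a fraction of full scale. In form: [[hand, x, y, z, ax, ay, az], ...]. A call has 1 to 20 rows; each row is the pose to reach, as a shift and turn from the pose commanded when the call began, along the tool's axes at that moment, turning the shorter way round; what a row does not reach only later rows make up. Full scale, the value 1, is 150 mm for a shift and 180 degrees for a turn. A row lasts 1/12 s, in which the tool goes at most 41.7 mm and 7.16 degrees, less where a joint would pass 70% of its speed; a pose out of reach is approached as far as the arm can. A call with a number of a shift or a turn outside -1 to 1 is refused whole. A call with a gripper value outside its range is refused whole. The fingers move at their own pace and stop on an object; "squeeze" is the grip in N (left out, the last holds). Time passes only in rows, so rows that repeat a pose let the fingers close. It gives the time, the measured TCP pose, the force and the opening at its end, in the units of the state.
- r.get_obs(): the state, without advancing time (a new reading comes with each control period).
- r.grab_frame(name): name is "scene" or "side" or "wrist"; returns a dict with "pixels" (400x640x3 uint8, red, green, blue), "camera_matrix" (3x3 intrinsics, pixels), "dist_coeffs" ([k1, k2, p1, p2, k3] as OpenCV has them; the pictures are not rectified), "rvec" (rotation vector, rad) and "tvec" (3), from world to camera coordinates, as OpenCV has them. Camera axes: x right, y down, z forward; pixel columns grow to the right and rows downward; lengths in m; the calibration is good to about 2 mm. A picture is of the moment at which its call begins. There is no depth.
- r.hand_in(): hands the job in, once; it reports no verdict.
The state is a dict: "clock": time; "joints": joint angles; "qvel": joint speeds; "tau": joint torques, N m; "tcp_pos": TCP position; "orientation": TCP orientation; "contact_force": force on the tool from outside, world axes, zero at the start; "moment": the same for the moment, N m; "grip_width": finger opening in m.
Only numpy, scipy, OpenCV 4.12 (cv2) and the standard library are available. Lean on these libraries where they do the work, as an engineer would, in place of code of your own. Each camera call takes 0.05 s, during which the arm holds its last target. There are 200 camera calls.

TASK

Swing the spare, folded hook of the utensil rail fully open, pushing its upright post on against its stop with a firm but gentle 9 or 10 N for half a second so that it seats. Then move the skimmer from the other hook onto it, hanging freely, and fold the emptied hook flat along the rail, pressing it home against its stop in the same way. Never load either hook with more than about 18 N, do not drop the skimmer, and leave the bowl, the jar and the bun box where they are.

Things in the scene. Friction and masses are not known exactly. Their poses are not given: they have to be found in the camera images.
- rail: Fixed utensil rail: aluminium bar 500 mm long, top 232 mm above the bench, on two green uprights. Origin on the bench under the middle of the bar's front face; y along the bar, -x towards the robot (the rail may be turned), z up. Two folding hooks, hinges 30 mm in front of the bar's face, 190 to 250 mm apart; either may be the spare one.
- spare_pivot (a point): Hinge axis (vertical) of the spare hook, empty and more or less folded at the start; point at the height of the arm's axis, 230 mm above the bench. Its knuckle is 24 mm across and rises 12 mm above this. The knuckle may be fixed up to 4 degrees out of square with the rail, so where each stop lies must be felt.
- spare_post (a point): Middle of the orange upright post (12 mm diameter) at the end of the spare hook's arm, a level round steel bar 10 mm thick, 90 mm from hinge axis to post axis. This point is 22 mm above the arm's axis and 22 mm below the post's top. Its y axis points outwards along the arm, z up.
- spare_hook (a joint): Spare hook's angle in rad: 0 flat on its stop (arm along the rail's +y), 1.571 fully open on its stop (arm along the rail's -x), growing anticlockwise from above. Stiff hinge (about 2.5 N at the post), stays where left. Rubber-bushed: pressed on against a stop the post gives about a tenth of a mm per N and springs back.
- full_pivot (a point): Hinge axis of the other hook, which is open and carries the skimmer at the start; built as the spare one.
- full_post (a point): Middle of the orange upright post of the other hook; built as the spare one.
- full_hook (a joint): Angle of the other hook in rad, 0 folded flat, 1.571 fully open; behaves as the spare hook.
- skimmer_grip (a point): Centre of the skimmer's black grip tab, 40 mm tall (lowest 6 mm in the crook), 16 mm along the hook's arm (its x axis, from post to hinge), 14 mm across the arm (its y axis), clear on all sides: pinch it across the arm from above. z up. The steel crook below straddles the arm; hung, this point is 38 mm above the arm's axis. About 0.16 kg.
- skimmer: Steel skimmer hung by its crook. Origin at the crook's inner apex, 32 mm below the tab's centre, same axes. On -y a short leg ends 26 mm below the origin; on +y the handle runs down 16 to 21 mm off centre to a round blade in the same (yz) plane, 76 mm across, lowest edge 163 mm below the origin. To take it off, lift at least 40 mm, then move towards its +y.
- bowl: Small steel bowl, 110 mm across, 45 mm high, on the bench in front of the rail; leave alone. Origin under its centre.
- jar: Glass jar with white lid, 64 mm across, 100 mm high; leave alone. Origin under its centre.
- bun_box: Open cardboard tray, 170 x 130 x 50 mm high; leave alone. Origin under its centre.
Things that resemble listed ones, but are neither listed nor needed, are in the scene too. Of the things that look like the skimmer, the middle-sized one is meant.

How it is judged:
By the outcome, as a careful person would: the job done as asked, in the order asked, and still so for the second after the job is handed in, with the robot touching nothing.
It also fails if it takes over 72 s, if anything falls off the work surface, if the arm or the gripper's body presses on something with over 40 N, if the wrist force passes 120 N, or if a joint passes its speed limit or range.

## Working session

There is one attempt and no reset: what is moved stays moved. The work goes in short steps, Python scripts to look and compute and a tool call to move; the robot and the scene stay as the last step left them, time stands still between calls to the robot, and variables do not carry over. Pictures are saved under pics/ and viewed, about 8 in all and at most 12, crops included, and the job is handed in when it is done.

Besides the shell and the picture viewer there is one more tool, called after "Call:" as name(argument=value, ...), one argument or row to a line, values as JSON. send_rows: Moves the arm, as the interface text tells. Shift numbers are shares of 150 mm and turn numbers shares of 180 degrees, none past 1 either way. Its arguments: {"type":"object","properties":{"deltas":{"type":"array","items":{"type":"array","items":{"type":"number"}}},"squeeze":{"type":"number"}},"required":["deltas"]}

```bash
mkdir -p pics; ls; python3 - <<'E'
from bench import r
import cv2,json,numpy as np
o=r.get_obs(); print({k:np.round(v,4).tolist() for k,v in o.items()})
for n in("scene","side"):
    f=r.grab_frame(n); cv2.imwrite(f"pics/{n}0.png",f["pixels"][...,::-1])
    np.savez(f"{n}0.npz",**f)
    print(n,np.round(f["tvec"],3).tolist(),np.round(f["rvec"],3).tolist(),np.round(np.diag(f["camera_matrix"])))
E
```

```text
pics
{'clock': 0.0, 'joints': [-0.1081, 0.4778, 0.0224, 1.5565, -0.0115, 1.1093, -0.0831], 'qvel': [-0.0005, -0.0012, -0.0006, 0.0015, 0.0013, 0.0007, 0.0027], 'tau': [-0.0005, -59.6444, 1.6077, -28.1195, 0.0124, 0.0094, 0.0], 'tcp_pos': [0.6744, -0.0, 0.2044], 'orientation': [-2.2206, -2.2206, 0.0022], 'contact_force': [-0.4654, 0.9752, 0.2763], 'moment': [-0.0573, 0.0039, 0.0079], 'grip_width': 0.0853}
scene [-0.227, -0.202, 1.371] [2.245, 1.253, -0.4] [398. 398.   1.]
side [-0.36, 0.224, 0.983] [2.065, -0.43, 0.214] [409. 409.   1.]
```

View pics/scene0.png

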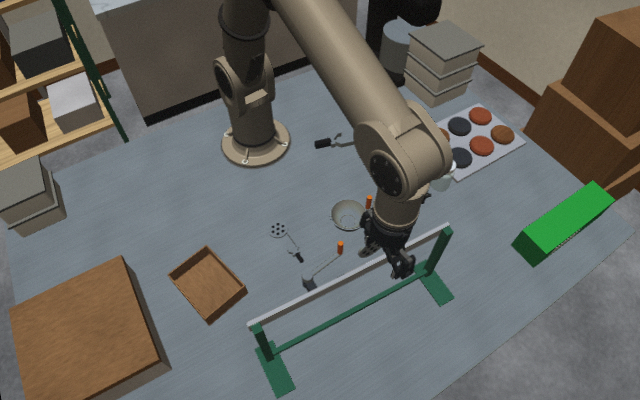

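View pics/side0.png

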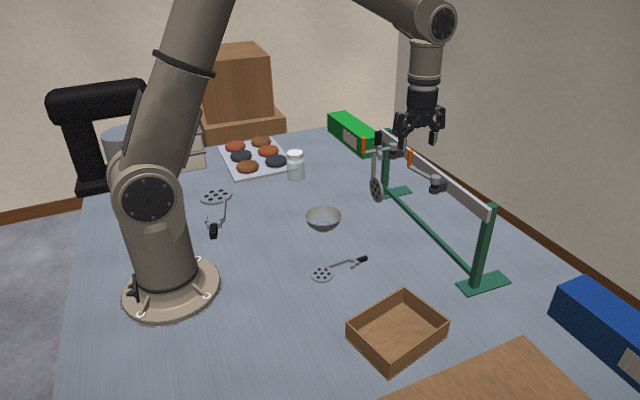

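Scene view: the rail bar runs from (250,325) to (447,227). The spare hook has its hinge at about (309,282) and post at (340,247). The other post is at (369,202), partly behind the gripper. Three skimmers are visible: hanging on the rail (side 377,165), on the bench (side 340,268), and on the bench (side 215,210). I'll enlarge and measure.

```bash
cat > h.py <<'E'
import cv2,numpy as np
from scipy.spatial.transform import Rotation as R
def load(n): return dict(np.load(n+".npz"))
def ray(f,uv):
    p=cv2.undistortPoints(np.array([[uv]],float),f["camera_matrix"],f["dist_coeffs"])[0,0]
    M=cv2.Rodrigues(f["rvec"])[0]; return -M.T@f["tvec"].ravel(), M.T@np.array([p[0],p[1],1.])
def atz(f,uv,z):
    c,d=ray(f,uv); return c+d*(z-c[2])/d[2]
def tri(f,uv,g,vw):
    c,d=ray(f,uv);e,k=ray(g,vw); s=np.linalg.lstsq(np.c_[d,-k],e-c,rcond=None)[0]
    a,b=c+d*s[0],e+k*s[1]; return (a+b)/2,np.linalg.norm(a-b)
def proj(f,P): return cv2.projectPoints(np.array(P,float).reshape(-1,1,3),f["rvec"],f["tvec"],f["camera_matrix"],f["dist_coeffs"])[0][:,0]
def snap(n,name):
    from bench import r
    f=r.grab_frame(n); np.savez(name+".npz",**f); cv2.imwrite(f"pics/{name}.png",f["pixels"][...,::-1]); return f
def crop(f,x,y,w,h,s): return cv2.resize(np.ascontiguousarray(f["pixels"][y:y+h,x:x+w,::-1]),None,fx=s,fy=s,interpolation=cv2.INTER_CUBIC)
E
python3 - <<'E'
from h import *
s,d=load("scene0"),load("side0")
for f in(s,d):print(ray(f,(320,200))[0].round(3))
print("post z~.27",atz(s,(340,247),.252).round(3),"other",atz(s,(369,202),.252).round(3))
print("tri post",tri(s,(340,247),d,(410,159)),"knuckle",tri(s,(309,282),d,(437,184)))
print("rail ends",atz(s,(250,326),.232).round(3),atz(s,(449,227),.232).round(3))
cv2.imwrite("pics/c1.png",np.vstack([crop(s,265,180,160,120,5)[:300*2][:, :800]][:1]))
cv2.imwrite("pics/c2.png",crop(d,350,100,160,120,5))
E
```

```text
[ 0.936 -0.312  0.999]
[ 0.063 -0.822  0.683]
post z~.27 [ 0.608 -0.061  0.252] other [0.545 0.06  0.252]
tri post (array([ 0.60913836, -0.0622883 ,  0.25124961]), np.float64(0.0038607202635712475)) knuckle (array([ 0.62979012, -0.15169326,  0.21952777]), np.float64(0.00037946049663103564))
rail ends [ 0.655 -0.3    0.232] [0.688 0.186 0.232]
```

View pics/c1.png

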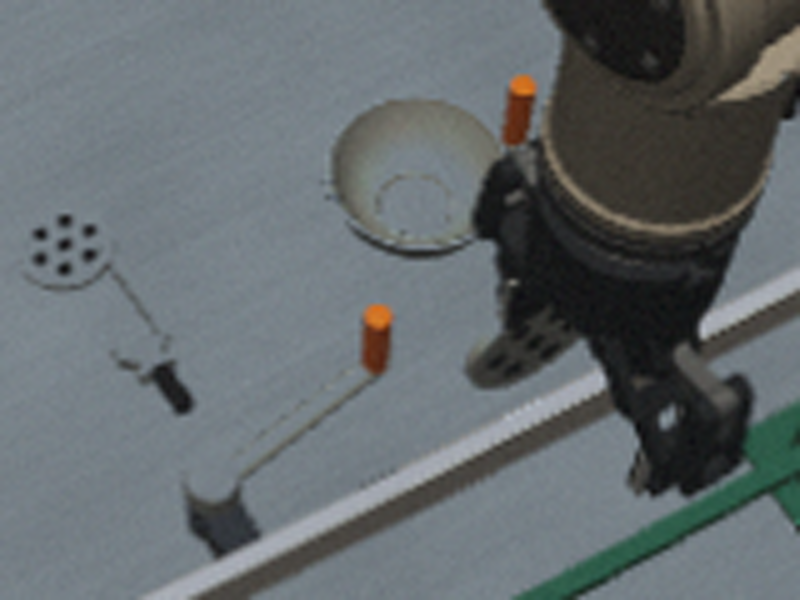

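View pics/c2.png

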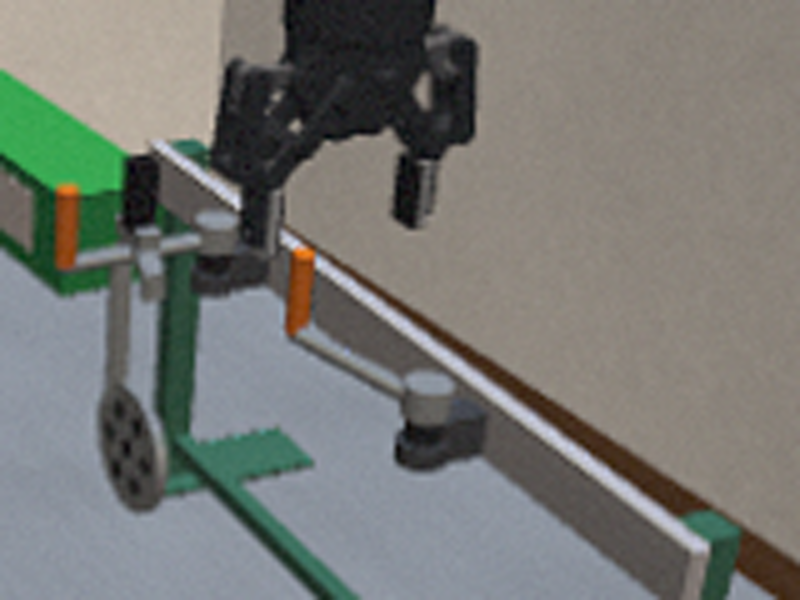

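c1: the spare post top is at about (340.6,242.6) in scene pixels and (410.6,150.4) in side pixels. The knuckle tops are at side (436,176) for the spare and (393.4,143.6) for the full one. The full post top is at scene (369.6,196.6) and side (363.4,138). The black tab's centre is near side (378,138). The hanging skimmer sits between the sizes of the two on the bench, which I'll check numerically.

```bash
python3 - <<'E'
from h import *
s,d=load("scene0"),load("side0")
t=lambda a,b:print(*[np.round(x,4) for x in tri(s,a,d,b)])
print("spare post top");t((340.6,242.6),(410.6,150.4));print(atz(s,(340.6,242.6),.274),atz(d,(410.6,150.4),.274))
print("spare knuckle top");t((308,276.5),(436,176));print(atz(s,(308,276.5),.242),atz(d,(436,176),.242))
print("full post top");t((369.6,196.6),(363.4,138));print(atz(s,(369.6,196.6),.274),atz(d,(363.4,138),.274))
print("full knuckle",atz(d,(393.4,143.6),.242),"tab ctr",atz(d,(378,138),.268))
print("jar top",atz(d,(295,153),.1),"bowl",atz(s,(347,212),.03), atz(d,(323,214),.045))
# blade sizes: hung blade rows 387..509 /5 in c2 ; bench ones
P=atz(d,(375.8,189),.11); print("hung blade height px",24.4, "m/px", np.linalg.norm(P-ray(d,(1,1))[0])/409)
a,b=atz(s,(270.3,230),.002),atz(s,(286.8,230),.002);print("bench small blade",np.linalg.norm(a-b))
a,b=atz(d,(200,196),.002),atz(d,(232,196),.002);print("bench far blade",np.linalg.norm(a-b))
a,b=atz(d,(310,274),.002),atz(d,(334,274),.002);print("bench near blade side",np.linalg.norm(a-b))
# rail front-top edge in side c2: (155,145)->(705,548)
for u in((381,129),(489,209.5)):print("rail front-top side",atz(d,u,.232).round(4))
for u in((249,325),(446,226)):print("rail scene",atz(s,u,.232).round(4))
E
```

```text
spare post top
[ 0.6099 -0.062   0.2733] 0.0016
[ 0.60958915 -0.06155867  0.274     ] [ 0.60893051 -0.06455312  0.274     ]
spare knuckle top
[ 0.6257 -0.1507  0.2405] 0.0016
[ 0.6268832  -0.15166629  0.242     ] [ 0.62371147 -0.15193199  0.242     ]
full post top
[0.5448 0.0594 0.2724] 0.0018
[0.54486978 0.05931068 0.274     ] [0.54273953 0.05425503 0.274     ]
full knuckle [0.6349009  0.05263959 0.242     ] tab ctr [0.5844116  0.05051652 0.268     ]
jar top [0.47156149 0.41039164 0.1       ] bowl [0.42374251 0.09518788 0.03      ] [0.4394922 0.09161   0.045    ]
hung blade height px 24.4 m/px 0.002867562842157154
bench small blade 0.04837284718407872
bench far blade 0.10970914182649404
bench near blade side 0.05981875636768594
rail front-top side [0.6732 0.1842 0.232 ]
rail front-top side [ 0.6452 -0.3046  0.232 ]
rail scene [ 0.6517 -0.301   0.232 ]
rail scene [0.682  0.1818 0.232 ]
```

Call:
send_rows(
  deltas=[
    [0, 0, 0, -0.25, 0, 0, 0],
    [0, 0, 0, -0.5, 0, 0, 0],
    [0, 0, 0, -0.8, 0, 0, 0],
    [0, 0, 0, -1, 0, 0, 0],
    [0, 0, 0, -1, 0, 0, 0],
  ],
  squeeze=30,
)

```text
clock: 0.52
tcp_pos: [0.678, -0.0, 0.3639]
orientation: [2.216, 2.215, 0.015]
contact_force: [0.4, 0.4, 1.3]
grip_width: 0.0258
```

The hung skimmer measures about 70 mm across the blade, and the bench ones about 50–60 and 110 mm. The hung one is therefore the middle-sized one. The spare pivot is at about (0.626,-0.1515), and its post at (0.6095,-0.0625) is 90.5 mm away as it should be. The next move puts the tool behind the spare post.

Call:
send_rows(
  deltas=[
    [0, -0.03, -0.02, 0, 0, 0, 0.036],
    [0, -0.06, -0.04, 0, 0, 0, 0.072],
    [0, -0.1, -0.07, 0, 0, 0, 0.108],
    [0, -0.14, -0.09, 0, 0, 0, 0.144],
    [0, -0.18, -0.12, 0, 0, 0, 0.18],
    [0, -0.22, -0.14, 0, 0, 0, 0.216],
    [0, -0.26, -0.17, 0, 0, 0, 0.252],
    [0, -0.3, -0.2, 0, 0, 0, 0.288],
    [0, -0.34, -0.22, 0, 0, 0, 0.324],
    [0, -0.38, -0.24, 0, 0, 0, 0.36],
    [0, -0.38, -0.253, 0, 0, 0, 0.396],
    [0, -0.383, -0.253, 0, 0, 0, 0.43],
    [0, -0.383, -0.253, 0, 0, 0, 0.442],
    [0, -0.383, -0.253, 0, 0, 0, 0.442],
  ],
)

```text
clock: 1.68
tcp_pos: [0.6367, -0.0574, 0.3547]
orientation: [-3.129, -0.284, 0.002]
contact_force: [0.1, -0.2, -0.0]
grip_width: 0.0
```

```bash
python3 - <<'E'
from h import *
from bench import r
f=snap("scene","s1");g=snap("side","d1")
o=r.get_obs(); print(o["clock"],o["tcp_pos"],o["contact_force"],R.from_rotvec(o["orientation"]).as_matrix().round(3).tolist(),o["joints"])
cv2.imwrite("pics/c3.png",np.hstack([crop(f,290,170,133,150,3),crop(g,340,100,133,150,3)]))
E
```

```text
1.7833 [ 0.63687107 -0.05732176  0.35484387] [-1.04850509 -0.50907558  0.5758089 ] [[0.983, 0.183, -0.001], [0.183, -0.983, -0.0], [-0.001, -0.0, -1.0]] [-0.22129688  0.3286864   0.29129015  1.4584097  -0.09467338  1.36913034
 -1.31258314]
```

View pics/c3.png

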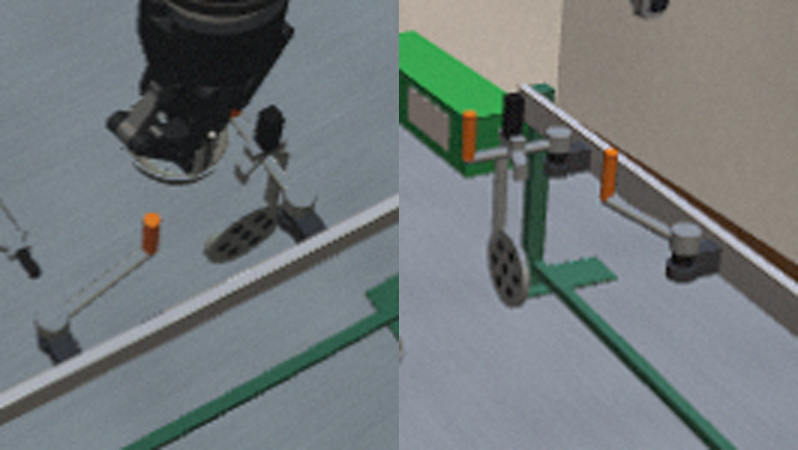

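Call:
send_rows(
  deltas=[
    [0, 0, 0, 0.15, 0, 0, 0],
    [0, 0, 0, 0.3, 0, 0, 0],
    [0, 0, 0, 0.45, 0, 0, 0],
    [0, 0, 0, 0.55, 0, 0, 0],
    [0, 0, 0, 0.62, 0, 0, 0],
    [0, 0, 0, 0.645, 0, 0, 0],
    [0, 0, 0, 0.645, 0, 0, 0],
    [0, 0, 0, 0.645, 0, 0, 0],
  ],
)

```text
clock: 2.45
tcp_pos: [0.6376, -0.0575, 0.2595]
orientation: [3.128, 0.286, 0.002]
contact_force: [-0.2, 0.0, 0.9]
grip_width: -0.0002
```

```bash
python3 - <<'E'
from h import *
from bench import r
s,d=load("s1"),load("d1")
print("full knuckle",tri(s,(390,238.3),d,(393.3,143.3)),atz(s,(390,238.3),.242))
print("tab",tri(s,(379.3,212.3),d,(378,137.7)),atz(s,(379.3,212.3),.268),"top",atz(s,(380,207.5),.288))
o=r.get_obs(); print(o["clock"],o["tcp_pos"],o["contact_force"])
for ph in list(range(0,43,3)):
    c=17;p=np.radians(ph)
    print(ph,np.round([(-90*np.sin(p)+c*np.cos(p)-28)/150,(-90*np.cos(p)-c*np.sin(p)+90)/150,-ph/180],3).tolist())
E
```

```text
full knuckle (array([0.63894383, 0.05289417, 0.23917667]), np.float64(0.008664495694977466)) [0.64337901 0.04772454 0.242     ]
tab (array([0.58742138, 0.05606759, 0.26646722]), np.float64(0.0005700379137901533)) [0.58791547 0.0555497  0.268     ] top [0.58813665 0.05427403 0.288     ]
2.45 [ 0.63755562 -0.0575383   0.25946162] [-1.97550504e-01  1.88112457e-04  8.81751445e-01]
0 [-0.073, 0.0, 0.0]
3 [-0.105, -0.005, -0.017]
6 [-0.137, -0.009, -0.033]
9 [-0.169, -0.01, -0.05]
12 [-0.201, -0.01, -0.067]
15 [-0.232, -0.009, -0.083]
18 [-0.264, -0.006, -0.1]
21 [-0.296, -0.001, -0.117]
24 [-0.327, 0.006, -0.133]
27 [-0.358, 0.014, -0.15]
30 [-0.389, 0.024, -0.167]
33 [-0.418, 0.035, -0.183]
36 [-0.448, 0.048, -0.2]
39 [-0.476, 0.062, -0.217]
42 [-0.504, 0.078, -0.233]
```

Call:
send_rows(
  deltas=[
    [0, -0.03, 0, 0, 0, 0, 0],
    [0, -0.05, 0, 0, 0, 0, 0],
    [0, -0.073, 0, 0, 0, 0, 0],
    [0, -0.105, -0.005, 0, 0, 0, -0.017],
    [0, -0.137, -0.009, 0, 0, 0, -0.033],
    [0, -0.169, -0.01, 0, 0, 0, -0.05],
    [0, -0.201, -0.01, 0, 0, 0, -0.067],
    [0, -0.232, -0.009, 0, 0, 0, -0.083],
    [0, -0.264, -0.006, 0, 0, 0, -0.1],
    [0, -0.296, -0.001, 0, 0, 0, -0.117],
    [0, -0.327, 0.006, 0, 0, 0, -0.133],
    [0, -0.358, 0.014, 0, 0, 0, -0.15],
    [0, -0.389, 0.024, 0, 0, 0, -0.167],
    [0, -0.418, 0.035, 0, 0, 0, -0.183],
    [0, -0.448, 0.048, 0, 0, 0, -0.2],
    [0, -0.476, 0.062, 0, 0, 0, -0.217],
    [0, -0.504, 0.078, 0, 0, 0, -0.233],
    [0, -0.504, 0.078, 0, 0, 0, -0.233],
  ],
)

```text
clock: 3.95
tcp_pos: [0.5641, -0.0837, 0.2593]
orientation: [2.818, 1.387, 0.001]
contact_force: [1.0, -0.5, 0.2]
grip_width: -0.0002
```

```bash
python3 - <<'E'
from h import *
from bench import r
f=snap("scene","s2")
o=r.get_obs(); print(o["clock"],o["tcp_pos"],o["contact_force"])
M=R.from_rotvec(o["orientation"]).as_matrix();print("push(x tool)",M[:,0].round(3),M[:,0]@o["contact_force"])
cv2.imwrite("pics/c4.png",crop(f,270,170,160,130,4))
c=17
for ph in range(3,37,3):
    p=np.radians(ph); print(ph,np.round([(-90*np.sin(p)+c*np.cos(p)-c)/150,(-90*np.cos(p)-c*np.sin(p)+90)/150,-ph/180],3).tolist())
E
```

```text
4.0 [ 0.56454394 -0.08320281  0.2592202 ] [ 0.41260886 -0.4908095   0.37271022]
push(x tool) [0.612 0.791 0.001] -0.13550759394822962
3 [-0.032, -0.005, -0.017]
6 [-0.063, -0.009, -0.033]
9 [-0.095, -0.01, -0.05]
12 [-0.127, -0.01, -0.067]
15 [-0.159, -0.009, -0.083]
18 [-0.191, -0.006, -0.1]
21 [-0.223, -0.001, -0.117]
24 [-0.254, 0.006, -0.133]
27 [-0.285, 0.014, -0.15]
30 [-0.315, 0.024, -0.167]
33 [-0.345, 0.035, -0.183]
36 [-0.374, 0.048, -0.2]
```

View pics/c4.png

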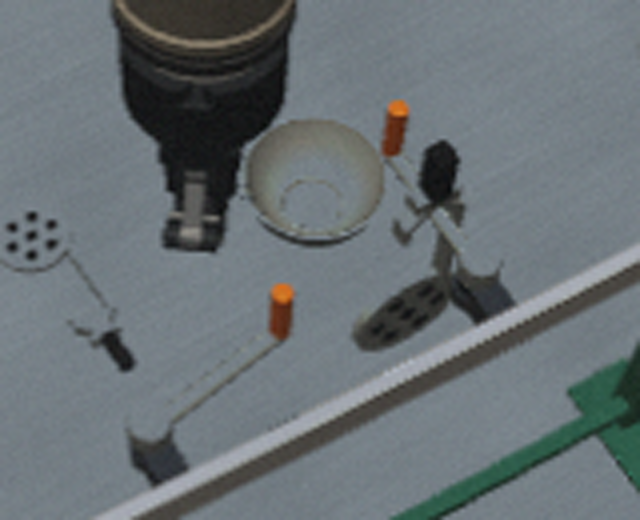

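```bash
python3 - <<'E'
from h import *
s=load("s2")
for z in(.24,.248,.259,.274,.29): print(z,(proj(s,[[.5645,-.0832,z]])-[270,170])*4)
print("post now",atz(s,(340.5,242.5),.274), "post base",atz(s,(282/4+270,335/4+170),.235))
P=np.array([.6095,-.0625,0]);print((proj(s,[P+[0,0,.23],P+[0,0,.274]])-[270,170])*4)
E
```

```text
0.24 [[201.55622473 277.98840526]]
0.248 [[201.55714923 270.62487385]]
0.259 [[201.55845864 260.31379903]]
0.274 [[201.56031876 245.89461722]]
0.29 [[201.56240308 230.03976585]]
post now [ 0.60928017 -0.06160499  0.274     ] post base [ 0.61492324 -0.06335681  0.235     ]
[[277.4583107  331.04761195]
 [280.79418713 291.1034839 ]]
```

The spare post has not moved: in c4 its top is still at (282,290). The fingertip shows at about (192,250), above where I expected it, so it passed over the post. I'll check the tip height in the side view.

```bash
python3 - <<'E'
from h import *
f=snap("side","d2")
x,y,w,h,k=330,70,133,120,6
print([(z,((proj(f,[[.5645,-.0832,z]])-[x,y])*k).round(0).tolist()) for z in(.248,.259,.274,.29)])
cv2.imwrite("pics/c5.png",crop(f,x,y,w,h,k)[:600,:800])
E
```

```text
[(0.248, [[410.0, 579.0]]), (0.259, [[412.0, 554.0]]), (0.274, [[415.0, 520.0]]), (0.29, [[418.0, 482.0]])]
```

View pics/c5.png

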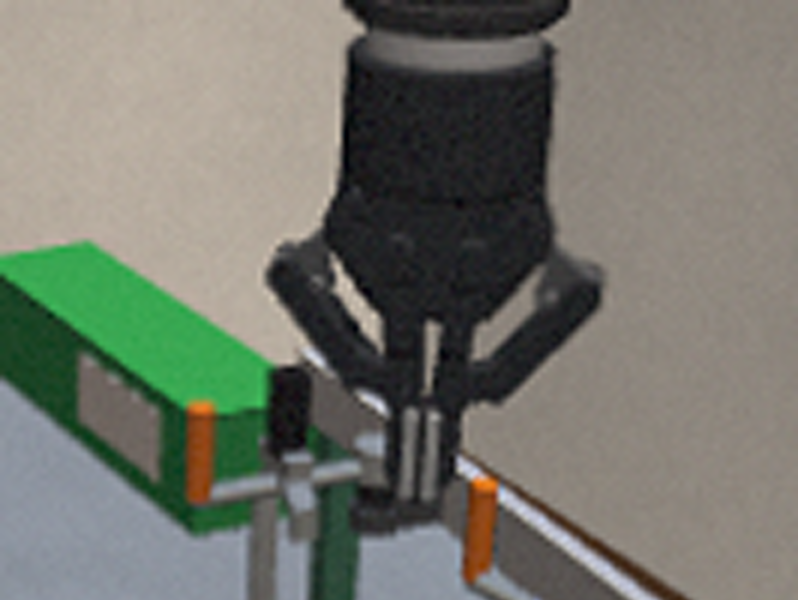

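```bash
python3 - <<'E'
from h import *
d=load("side0")
for x in(.632,.717):
    print(x,[(z,((proj(d,[[x,0,z]])-[350,100])*5).round(0).tolist()) for z in(.194,.207,.22,.235)])
s=load("s1");print([(z,((proj(s,[[.637,-.0573,z]])-[290,170])*3).round(0).tolist()) for z in(.34,.355,.37,.39)])
E
```

```text
0.632 [(0.194, [[259.0, 337.0]]), (0.207, [[260.0, 315.0]]), (0.22, [[262.0, 293.0]]), (0.235, [[265.0, 267.0]])]
0.717 [(0.194, [[391.0, 308.0]]), (0.207, [[393.0, 287.0]]), (0.22, [[396.0, 265.0]]), (0.235, [[399.0, 239.0]])]
[(0.34, [[185.0, 196.0]]), (0.355, [[187.0, 183.0]]), (0.37, [[188.0, 171.0]]), (0.39, [[191.0, 153.0]])]
```

c5 puts the closed tips at about (420,510), which is z≈0.278. The reported TCP is at 0.259, so the real tips are about 19 mm above it instead of 11 mm below, and they cleared the post. The start view agrees: the open tips there were at about 0.24 with the TCP at 0.205. I'll trust the pictures, go back and come in about 30 mm lower.

Call:
send_rows(
  deltas=[
    [0, 0, 0, -0.1, 0, 0, 0],
    [0, 0.06, 0.04, -0.1, 0, 0, 0.035],
    [0, 0.12, 0.08, -0.1, 0, 0, 0.07],
    [0, 0.18, 0.12, -0.1, 0, 0, 0.105],
    [0, 0.24, 0.16, -0.1, 0, 0, 0.14],
    [0, 0.3, 0.2, -0.1, 0, 0, 0.175],
    [0, 0.37, 0.24, -0.1, 0, 0, 0.21],
    [0, 0.43, 0.278, -0.1, 0, 0, 0.233],
    [0, 0.43, 0.278, -0.1, 0, 0, 0.233],
    [0, 0.43, 0.278, -0.02, 0, 0, 0.233],
    [0, 0.43, 0.278, 0.08, 0, 0, 0.233],
    [0, 0.43, 0.278, 0.15, 0, 0, 0.233],
    [0, 0.43, 0.278, 0.19, 0, 0, 0.233],
    [0, 0.43, 0.278, 0.2, 0, 0, 0.233],
    [0, 0.43, 0.278, 0.2, 0, 0, 0.233],
    [0, 0.43, 0.278, 0.2, 0, 0, 0.233],
  ],
)

```text
clock: 5.38
tcp_pos: [0.6374, -0.0572, 0.2291]
orientation: [3.129, 0.286, 0.001]
contact_force: [0.3, 0.7, -0.2]
grip_width: -0.0
```

```bash
python3 - <<'E'
from h import *
from bench import r
f=snap("side","d3");o=r.get_obs(); print(o["clock"],o["tcp_pos"],o["contact_force"],o["orientation"])
x,y,w,h,k=370,80,100,110,5
t=o["tcp_pos"]
print([(z,((proj(f,[[t[0],t[1],z]])-[x,y])*k).round(0).tolist()) for z in(.24,.25,.26)])
g=snap("scene","s3");print([(z,((proj(g,[[t[0],t[1],z]])-[310,180])*4).round(0).tolist()) for z in(.24,.25,.26)])
a=crop(f,x,y,w-30,h,5);b=crop(g,310,180,100,110,4);b=np.vstack([b,np.zeros((110,400,3),np.uint8)])
cv2.imwrite("pics/c6.png",np.hstack([a,b]))
E
```

```text
5.4333 [ 0.63762004 -0.05720378  0.22940866] [-0.08800205  0.22037502  0.77408712] [3.12848536e+00 2.85781580e-01 1.97944450e-03]
[(0.24, [[237.0, 399.0]]), (0.25, [[239.0, 381.0]]), (0.26, [[241.0, 362.0]])]
[(0.24, [[156.0, 317.0]]), (0.25, [[157.0, 309.0]]), (0.26, [[158.0, 300.0]])]
```

View pics/c6.png

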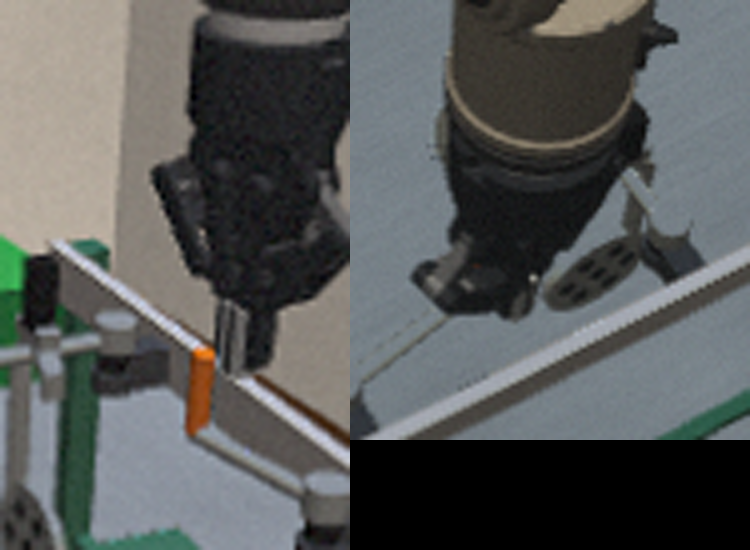

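c6 shows the tip at about (240,373), z≈0.254, which overlaps the post by 20 mm. I'll go 7 mm lower and swing.

Call:
send_rows(
  deltas=[
    [0, 0, 0, 0.03, 0, 0, 0],
    [0, 0, 0, 0.047, 0, 0, 0],
    [0, -0.025, 0, 0.047, 0, 0, 0],
    [0, -0.05, 0, 0.047, 0, 0, 0],
    [0, -0.073, 0, 0.047, 0, 0, 0],
    [0, -0.105, -0.005, 0.047, 0, 0, -0.017],
    [0, -0.137, -0.009, 0.047, 0, 0, -0.033],
    [0, -0.169, -0.01, 0.047, 0, 0, -0.05],
    [0, -0.201, -0.01, 0.047, 0, 0, -0.067],
    [0, -0.232, -0.009, 0.047, 0, 0, -0.083],
    [0, -0.264, -0.006, 0.047, 0, 0, -0.1],
    [0, -0.296, -0.001, 0.047, 0, 0, -0.117],
    [0, -0.327, 0.006, 0.047, 0, 0, -0.133],
    [0, -0.358, 0.014, 0.047, 0, 0, -0.15],
    [0, -0.389, 0.024, 0.047, 0, 0, -0.167],
    [0, -0.418, 0.035, 0.047, 0, 0, -0.183],
    [0, -0.448, 0.048, 0.047, 0, 0, -0.2],
    [0, -0.476, 0.062, 0.047, 0, 0, -0.217],
    [0, -0.504, 0.078, 0.047, 0, 0, -0.233],
  ],
)

```text
clock: 7.07
tcp_pos: [0.5648, -0.0807, 0.2219]
orientation: [-2.815, -1.391, -0.002]
contact_force: [-0.1, 2.5, 1.1]
grip_width: 0.0002
```

```bash
cat >> h.py <<'E'
def orange(f,P,rad=30):
    "orange blob bounding box near the projection of P"
    hsv=cv2.cvtColor(f["pixels"],cv2.COLOR_RGB2HSV); m=cv2.inRange(hsv,(4,170,90),(16,255,255))
    u,v=proj(f,[P])[0].astype(int); w=np.zeros_like(m); w[max(v-rad,0):v+rad,max(u-rad,0):u+rad]=1
    ys,xs=np.nonzero(m*w); return (len(xs),xs.min(),xs.max(),ys.min(),ys.max()) if len(xs) else None
def st(n=1):
    from bench import r
    o=r.get_obs();M=R.from_rotvec(o["orientation"]).as_matrix();F=o["contact_force"]
    print("t%.2f"%o["clock"],o["tcp_pos"].round(4),"F",F.round(2),"Ftool",(M.T@F).round(2),"x",M[:2,0].round(3));return o
E
python3 - <<'E'
from h import *
o=st()
a=np.radians(52.5); P=np.array([.626-.09*np.sin(a),-.1515+.09*np.cos(a),.255]);print("expected post",P)
for n in("scene","side"):
    f=snap(n,n+"4");b=orange(f,P);print(n,b,proj(f,[P+[0,0,.019]]))
    if b: print(atz(f,((b[1]+b[2])/2,(b[3]+b[4])/2),.255))
E
```

```text
t7.07 [ 0.5648 -0.0807  0.2219] F [-0.08  2.53  1.1 ] Ftool [ 1.97 -1.6  -1.1 ] x [0.607 0.794]
expected post [ 0.5545982  -0.09671147  0.255     ]
scene (15, np.int64(312), np.int64(315), np.int64(228), np.int64(232)) [[312.52094346 230.93103143]]
[ 0.54368505 -0.08801989  0.255     ]
side (76, np.int64(395), np.int64(399), np.int64(158), np.int64(176)) [[398.6146508  159.61456989]]
[ 0.55235235 -0.09579456  0.255     ]
```

The post is moving with the tool and is where I expected it. Next is the swing on to about 79° world, then feeling for the stop.

Call:
send_rows(
  deltas=[
    [0, -0.032, -0.005, 0, 0, 0, -0.017],
    [0, -0.063, -0.009, 0, 0, 0, -0.033],
    [0, -0.095, -0.01, 0, 0, 0, -0.05],
    [0, -0.127, -0.01, 0, 0, 0, -0.067],
    [0, -0.159, -0.009, 0, 0, 0, -0.083],
    [0, -0.191, -0.006, 0, 0, 0, -0.1],
    [0, -0.223, -0.001, 0, 0, 0, -0.117],
    [0, -0.254, 0.006, 0, 0, 0, -0.133],
    [0, -0.27, 0.01, 0, 0, 0, -0.142],
    [0, -0.27, 0.01, 0, 0, 0, -0.142],
  ],
)

```text
clock: 8.0
tcp_pos: [0.541, -0.1153, 0.2217]
orientation: [-2.443, -1.974, 0.0]
contact_force: [-0.4, 2.0, -0.5]
grip_width: -0.0003
```

```bash
python3 - <<'E'
from h import *
st()
E
```

```text
t8.00 [ 0.541  -0.1153  0.2217] F [-0.42  1.97 -0.48] Ftool [ 1.84 -0.82  0.48] x [0.21  0.978]
```

Call:
send_rows(
  deltas=[
    [0, -0.007, 0, 0, 0, 0, -0.004],
    [0, -0.014, 0, 0, 0, 0, -0.008],
    [0, -0.021, 0, 0, 0, 0, -0.012],
    [0, -0.028, 0, 0, 0, 0, -0.016],
    [0, -0.035, 0, 0, 0, 0, -0.02],
    [0, -0.042, 0, 0, 0, 0, -0.024],
    [0, -0.042, 0, 0, 0, 0, -0.024],
  ],
)

```text
clock: 8.58
tcp_pos: [0.54, -0.1217, 0.2216]
orientation: [-2.366, -2.067, 0.0]
contact_force: [-1.3, 2.4, 0.8]
grip_width: -0.0002
```

```bash
python3 - <<'E'
from h import *
st()
E
```

```text
t8.58 [ 0.54   -0.1217  0.2216] F [-1.34  2.36  0.76] Ftool [ 2.16 -1.65 -0.76] x [0.134 0.991]
```

Call:
send_rows(
  deltas=[
    [0, -0.007, 0, 0, 0, 0, 0],
    [0, -0.014, 0, 0, 0, 0, 0],
    [0, -0.014, 0, 0, 0, 0, 0],
  ],
)

```text
clock: 8.83
tcp_pos: [0.5398, -0.1238, 0.2216]
orientation: [2.367, 2.066, -0.0]
contact_force: [-0.6, 2.8, 0.0]
grip_width: 0.0004
```

```bash
python3 - <<'E'
from h import *
st()
E
```

```text
t8.83 [ 0.5398 -0.1238  0.2216] F [-0.59  2.76  0.03] Ftool [ 2.66 -0.96 -0.03] x [0.135 0.991]
```

Call:
send_rows(
  deltas=[
    [0, -0.007, 0, 0, 0, 0, -0.005],
    [0, -0.014, 0, 0, 0, 0, -0.01],
    [0, -0.014, 0, 0, 0, 0, -0.01],
  ],
)

```text
clock: 9.08
tcp_pos: [0.5395, -0.1258, 0.2216]
orientation: [2.332, 2.105, -0.0]
contact_force: [-1.2, 2.3, 0.1]
grip_width: -0.0005
```

```bash
python3 - <<'E'
from h import *
st()
E
```

```text
t9.08 [ 0.5395 -0.1258  0.2216] F [-1.19  2.29  0.08] Ftool [ 2.15 -1.42 -0.08] x [0.102 0.995]
```

Call:
send_rows(
  deltas=[
    [0, -0.004, 0, 0, 0, 0, -0.002],
    [0, -0.008, 0, 0, 0, 0, -0.005],
    [0, -0.008, 0, 0, 0, 0, -0.005],
  ],
)

```text
clock: 9.33
tcp_pos: [0.5394, -0.1269, 0.2216]
orientation: [-2.316, -2.122, 0.0]
contact_force: [-0.9, 2.0, 0.5]
grip_width: -0.0001
```

Call:
send_rows(
  deltas=[
    [0, -0.004, 0, 0, 0, 0, -0.002],
    [0, -0.008, 0, 0, 0, 0, -0.005],
    [0, -0.008, 0, 0, 0, 0, -0.005],
  ],
)

```text
clock: 9.58
tcp_pos: [0.5393, -0.1281, 0.2216]
orientation: [2.3, 2.14, -0.0]
contact_force: [-1.0, 2.5, 0.6]
grip_width: -0.0001
```

Call:
send_rows(
  deltas=[
    [0, -0.004, 0, 0, 0, 0, -0.002],
    [0, -0.008, 0, 0, 0, 0, -0.005],
    [0, -0.008, 0, 0, 0, 0, -0.005],
  ],
)

```text
clock: 9.83
tcp_pos: [0.5392, -0.1293, 0.2216]
orientation: [2.283, 2.158, -0.0]
contact_force: [-1.0, 2.1, -0.6]
grip_width: -0.0001
```

Call:
send_rows(
  deltas=[
    [0, -0.004, 0, 0, 0, 0, -0.002],
    [0, -0.008, 0, 0, 0, 0, -0.005],
    [0, -0.008, 0, 0, 0, 0, -0.005],
  ],
)

```text
clock: 10.08
tcp_pos: [0.5392, -0.1305, 0.2216]
orientation: [2.266, 2.176, -0.0]
contact_force: [-1.9, 2.5, 0.1]
grip_width: -0.0003
```

Call:
send_rows(
  deltas=[
    [0, -0.004, 0, 0, 0, 0, -0.002],
    [0, -0.008, 0, 0, 0, 0, -0.004],
    [0, -0.008, 0, 0, 0, 0, -0.004],
  ],
)

```text
clock: 10.33
tcp_pos: [0.5392, -0.1317, 0.2216]
orientation: [2.252, 2.19, 0.0]
contact_force: [-2.1, 2.8, 0.7]
grip_width: -0.0002
```

Call:
send_rows(
  deltas=[
    [0, -0.004, 0, 0, 0, 0, -0.002],
    [0, -0.008, 0, 0, 0, 0, -0.004],
    [0, -0.008, 0, 0, 0, 0, -0.004],
  ],
)

```text
clock: 10.58
tcp_pos: [0.539, -0.1322, 0.2215]
orientation: [-2.237, -2.204, -0.0]
contact_force: [-1.9, 4.9, 0.7]
grip_width: 0.0001
```

The stop has been met: the force is rising (4.9 N) and the motion has slowed. I'll build up to 9–10 N in small steps.

Call:
send_rows(
  deltas=[
    [0, -0.003, 0, 0, 0, 0, 0],
    [0, -0.006, 0, 0, 0, 0, 0],
    [0, -0.006, 0, 0, 0, 0, 0],
  ],
)

```text
clock: 10.83
tcp_pos: [0.5389, -0.1325, 0.2215]
orientation: [-2.237, -2.204, -0.001]
contact_force: [-3.2, 5.4, 1.1]
grip_width: 0.0003
```

Call:
send_rows(
  deltas=[
    [0, -0.002, 0, 0, 0, 0, 0],
    [0, -0.004, 0, 0, 0, 0, 0],
    [0, -0.004, 0, 0, 0, 0, 0],
  ],
)

```text
clock: 11.08
tcp_pos: [0.5389, -0.1327, 0.2215]
orientation: [-2.236, -2.204, -0.001]
contact_force: [-2.4, 6.9, 1.1]
grip_width: 0.0
```

Call:
send_rows(
  deltas=[
    [0, -0.003, 0, 0, 0, 0, 0],
    [0, -0.006, 0, 0, 0, 0, 0],
    [0, -0.006, 0, 0, 0, 0, 0],
  ],
)

```text
clock: 11.33
tcp_pos: [0.5388, -0.1331, 0.2214]
orientation: [-2.235, -2.204, -0.002]
contact_force: [-2.4, 7.3, 1.7]
grip_width: 0.0002
```

```bash
python3 - <<'E'
from h import *
st()
E
```

```text
t11.33 [ 0.5388 -0.1331  0.2214] F [-2.36  7.29  1.71] Ftool [ 7.26 -2.46 -1.69] x [0.014 1.   ]
```

Call:
send_rows(
  deltas=[
    [0, -0.003, 0, 0, 0, 0, 0],
    [0, -0.005, 0, 0, 0, 0, 0],
    [0, -0.005, 0, 0, 0, 0, 0],
  ],
)

```text
clock: 11.58
tcp_pos: [0.5388, -0.1333, 0.2214]
orientation: [-2.234, -2.204, -0.002]
contact_force: [-3.4, 8.5, 1.1]
grip_width: -0.0003
```

```bash
python3 - <<'E'
from h import *
st()
E
```

```text
t11.58 [ 0.5388 -0.1333  0.2214] F [-3.35  8.55  1.13] Ftool [ 8.5  -3.47 -1.1 ] x [0.014 1.   ]
```

Call:
send_rows(
  deltas=[
    [0, -0.003, 0, 0, 0, 0, 0],
    [0, -0.005, 0, 0, 0, 0, 0],
    [0, -0.005, 0, 0, 0, 0, 0],
    [0, -0.005, 0, 0, 0, 0, 0],
  ],
)

```text
clock: 11.92
tcp_pos: [0.5388, -0.1336, 0.2214]
orientation: [-2.234, -2.204, -0.002]
contact_force: [-3.0, 9.9, 2.1]
grip_width: 0.0002
```

Call:
send_rows(
  deltas=[
    [0, 0, 0, 0, 0, 0, 0],
    [0, 0, 0, 0, 0, 0, 0],
    [0, 0, 0, 0, 0, 0, 0],
  ],
)

```text
clock: 12.17
tcp_pos: [0.5388, -0.1337, 0.2214]
orientation: [-2.234, -2.204, -0.002]
contact_force: [-2.0, 9.6, 2.3]
grip_width: -0.0001
```

Call:
send_rows(
  deltas=[
    [0, 0, 0, 0, 0, 0, 0],
    [0, 0, 0, 0, 0, 0, 0],
    [0, 0, 0, 0, 0, 0, 0],
  ],
)

```text
clock: 12.42
tcp_pos: [0.5388, -0.1336, 0.2214]
orientation: [-2.234, -2.204, -0.002]
contact_force: [-3.4, 10.3, 1.6]
grip_width: 0.0003
```

Call:
send_rows(
  deltas=[
    [0, 0, 0, 0, 0, 0, 0],
    [0, 0, 0, 0, 0, 0, 0],
    [0, 0, 0, 0, 0, 0, 0],
  ],
)

```text
clock: 12.67
tcp_pos: [0.5388, -0.1336, 0.2214]
orientation: [-2.234, -2.204, -0.002]
contact_force: [-3.4, 9.5, 2.2]
grip_width: 0.0
```

The stop held 9.5–10.3 N for over 0.75 s. Now I back off, rise and open the jaws partway.

Call:
send_rows(
  deltas=[
    [0, 0.02, 0, 0, 0, 0, 0],
    [0, 0.05, 0, 0, 0, 0, 0],
    [0, 0.1, 0, 0, 0, 0, 0],
    [0, 0.15, 0, -0.1, 0, 0, 0],
    [0.5, 0.2, 0, -0.3, 0, 0, 0],
    [0.5, 0.3, 0, -0.5, 0, 0, 0],
    [0.5, 0.4, 0, -0.6, 0, 0, 0],
    [0.5, 0.5, 0, -0.6, 0, 0, 0],
    [0.5, 0.6, 0, -0.6, 0, 0, 0.03],
    [0.5, 0.7, 0, -0.6, 0, 0, 0.065],
    [0.5, 0.8, 0, -0.6, 0, 0, 0.1],
    [0.5, 0.85, 0, -0.6, 0, 0, 0.135],
    [0.5, 0.9, 0, -0.6, 0, 0, 0.17],
    [0.5, 0.95, 0, -0.6, 0, 0, 0.205],
    [0.5, 1, 0, -0.6, 0, 0, 0.24],
    [0.5, 1, 0, -0.6, 0, 0, 0.24],
  ],
)

```text
clock: 14.0
tcp_pos: [0.5419, 0.0149, 0.3118]
orientation: [2.894, 1.222, 0.002]
contact_force: [-0.4, 0.3, 0.3]
grip_width: 0.0428
```

```bash
python3 - <<'E'
from h import *
from bench import r
o=st()
for n in("scene","side"):
    f=snap(n,n+"5")
    for nm,P in(("spare",[.536,-.15,.255]),("full",[.544,.058,.255])):
        b=orange(f,P,16); print(n,nm,b, b and atz(f,((b[1]+b[2])/2,b[3]+1.5),.274).round(4))
E
```

```text
t14.00 [0.5419 0.0149 0.3118] F [-0.42  0.33  0.27] Ftool [-0.06 -0.53 -0.27] x [0.697 0.717]
scene spare (31, np.int64(285), np.int64(288), np.int64(232), np.int64(244)) [ 0.5312 -0.1468  0.274 ]
scene full (39, np.int64(366), np.int64(371), np.int64(195), np.int64(208)) [0.5433 0.0574 0.274 ]
side spare (75, np.int64(399), np.int64(404), np.int64(170), np.int64(188)) [ 0.5277 -0.1512  0.274 ]
side full (62, np.int64(361), np.int64(365), np.int64(137), np.int64(152)) [0.5402 0.0517 0.274 ]
```

Call:
send_rows(
  deltas=[
    [0.5, 0.07, 0, 0, 0, 0, 0.035],
    [0.5, 0.14, 0.01, 0, 0, 0, 0.07],
    [0.5, 0.21, 0.015, 0, 0, 0, 0.105],
    [0.5, 0.28, 0.02, 0, 0, 0, 0.14],
    [0.5, 0.34, 0.025, 0, 0, 0, 0.175],
    [0.5, 0.39, 0.027, 0, 0, 0, 0.21],
    [0.5, 0.409, 0.027, 0, 0, 0, 0.245],
    [0.5, 0.409, 0.027, 0, 0, 0, 0.268],
    [0.5, 0.409, 0.027, 0, 0, 0, 0.268],
    [0.5, 0.409, 0.027, 0, 0, 0, 0.268],
  ],
)

```text
clock: 14.93
tcp_pos: [0.5872, 0.0537, 0.3116]
orientation: [3.141, -0.059, 0.0]
contact_force: [-0.1, 0.2, 0.2]
grip_width: 0.0428
```

```bash
python3 - <<'E'
from h import *
from bench import r
o=st()
f=snap("wrist","w1"); g=snap("scene","s6")
print((proj(f,[[.5875,.056,.288]])).round(0),proj(f,[[.5445,.058,.274]]).round(0))
a=cv2.resize(f["pixels"][...,::-1],(400,250));b=crop(g,330,170,100,100,4)[:, :400]
cv2.imwrite("pics/c7.png",np.hstack([np.vstack([a,np.zeros((150,400,3),np.uint8)]),b]))
E
```

```text
t14.93 [0.5872 0.0537 0.3116] F [-0.14  0.21  0.19] Ftool [-0.14 -0.2  -0.19] x [ 0.999 -0.038]
[[313. 229.]] [[313. 280.]]
```

View pics/c7.png

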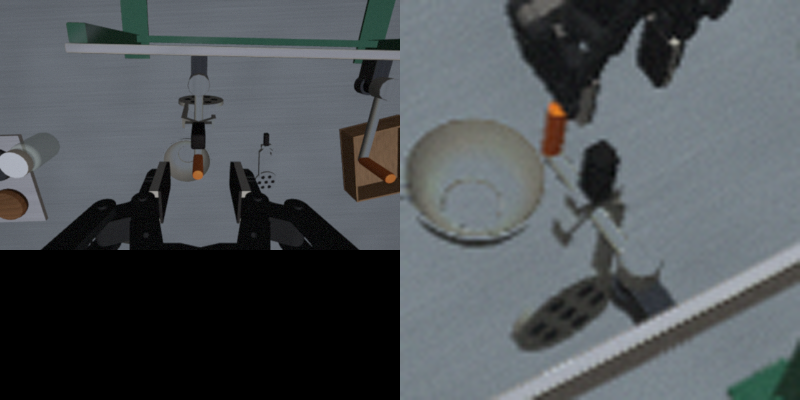

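```bash
python3 - <<'E'
from h import *
f,g=load("w1"),load("s6")
for z in(.30,.32,.34,.36):
    P=[[.5872,.0537+.021,z],[.5872,.0537-.021,z]]
    print(z,"wrist",(proj(f,P)*.625).round(0).tolist(),"scene crop",((proj(g,P)-[330,170])*4+[400,0]).round(0).tolist())
print(ray(f,(320,200)))
# tip centre from both: scene tips, wrist tips
print(tri(g,((575-400)/4+330,110/4+170),f,(160/.625,192/.625)),tri(g,((655-400)/4+330,80/4+170),f,(238/.625,192/.625)))
E
```

```text
0.3 wrist [[175.0, 150.0], [222.0, 148.0]] scene crop [[632.0, 120.0], [569.0, 154.0]]
0.32 wrist [[172.0, 160.0], [224.0, 159.0]] scene crop [[637.0, 98.0], [573.0, 132.0]]
0.34 wrist [[169.0, 174.0], [227.0, 172.0]] scene crop [[642.0, 75.0], [577.0, 109.0]]
0.36 wrist [[165.0, 191.0], [231.0, 188.0]] scene crop [[648.0, 52.0], [582.0, 86.0]]
(array([0.67168444, 0.04937288, 0.48003417]), array([-0.32609184,  0.01003585, -0.9452872 ]))
(array([0.51542587, 0.09782413, 0.23565052]), np.float64(0.032330596228958515)) (array([0.62716953, 0.03707472, 0.41291509]), np.float64(0.007193381027797475))
```

The wrist view is consistent with the tips at the TCP's x,y and about 31 mm above it at half opening. The tab, wrist (317,216), is centred between the jaws. Descending and gripping.

Call:
send_rows(
  deltas=[
    [0.5, 0, -0.007, 0.1, 0, 0, 0],
    [0.5, 0, -0.007, 0.2, 0, 0, 0],
    [0.5, 0, -0.007, 0.3, 0, 0, 0],
    [0.5, 0, -0.007, 0.4, 0, 0, 0],
    [0.5, 0, -0.007, 0.48, 0, 0, 0],
    [0.5, 0, -0.007, 0.52, 0, 0, 0],
    [0.5, 0, -0.007, 0.52, 0, 0, 0],
    [0.3, 0, -0.007, 0.52, 0, 0, 0],
    [0.2, 0, -0.007, 0.52, 0, 0, 0],
    [0.1, 0, -0.007, 0.52, 0, 0, 0],
    [0, 0, -0.007, 0.52, 0, 0, 0],
    [0, 0, -0.007, 0.52, 0, 0, 0],
    [0, 0, -0.007, 0.52, 0, 0, 0],
  ],
  squeeze=35,
)

```text
clock: 16.12
tcp_pos: [0.5877, 0.0556, 0.2344]
orientation: [-3.141, 0.064, -0.003]
contact_force: [0.5, -1.2, 3.3]
grip_width: 0.0134
```

```bash
python3 - <<'E'
from h import *
st()
E
```

```text
t16.12 [0.5877 0.0556 0.2344] F [ 0.54 -1.24  3.27] Ftool [ 0.59  1.21 -3.26] x [ 0.999 -0.041]
```

Call:
send_rows(
  deltas=[
    [0, 0, 0, -0.03, 0, 0, 0],
    [0, 0, 0, -0.08, 0, 0, 0],
    [0, 0, 0, -0.15, 0, 0, 0],
    [0, 0, 0, -0.23, 0, 0, 0],
    [0, 0, 0, -0.3, 0, 0, 0],
    [0, 0, 0, -0.33, 0, 0, 0],
    [0, 0, 0, -0.33, 0, 0, 0],
    [0, 0, -0.07, -0.33, 0, 0, 0],
    [0, 0, -0.15, -0.33, 0, 0, 0],
    [0, 0, -0.25, -0.33, 0, 0, 0],
    [0, 0, -0.35, -0.33, 0, 0, 0],
    [0, 0, -0.42, -0.33, 0, 0, 0],
    [0, 0, -0.45, -0.33, 0, 0, 0],
    [0, 0, -0.45, -0.4, 0, 0, 0],
    [0, 0, -0.45, -0.5, 0, 0, 0],
    [0, 0, -0.45, -0.62, 0, 0, 0],
    [0, 0, -0.45, -0.75, 0, 0, 0],
    [0, 0, -0.45, -0.88, 0, 0, 0],
    [0, 0, -0.45, -1, 0, 0, 0],
    [0, 0, -0.45, -1, 0, 0, 0],
  ],
)

```text
clock: 17.78
tcp_pos: [0.5916, 0.1223, 0.3885]
orientation: [-3.139, 0.067, -0.011]
contact_force: [-0.5, -0.7, -1.4]
grip_width: 0.0135
```

```bash
python3 - <<'E'
from h import *
st()
f=snap("side","d7"); cv2.imwrite("pics/c8.png",crop(f,280,30,200,170,3))
E
```

```text
t17.78 [0.5916 0.1223 0.3885] F [-0.5  -0.73 -1.39] Ftool [-0.48  0.75  1.39] x [ 0.999 -0.043]
```

View pics/c8.png

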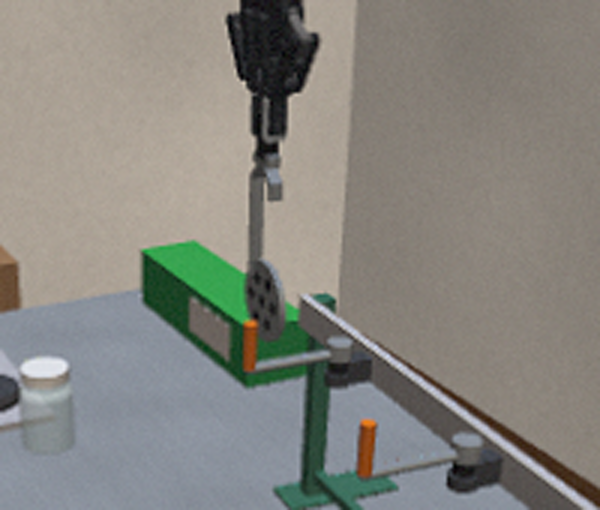

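c8 shows the skimmer held upright between the jaws, with the blade at (265,300). The spare hook is open with its post at (367,448). The next leg carries it up and over to the spare side.

Call:
send_rows(
  deltas=[
    [0, 0, 0, -0.1, 0, 0, 0],
    [0, 0, 0, -0.2, 0, 0, 0],
    [0, 0, 0, -0.3, 0, 0, 0],
    [0, 0, 0.05, -0.33, 0, 0, 0],
    [0, 0, 0.12, -0.33, 0, 0, 0],
    [0, 0, 0.22, -0.33, 0, 0, 0],
    [0, 0, 0.32, -0.33, 0, 0, 0],
    [0, 0, 0.42, -0.33, 0, 0, 0],
    [0, 0, 0.52, -0.33, 0, 0, 0],
    [0, 0, 0.62, -0.33, 0, 0, 0],
    [0, 0, 0.72, -0.33, 0, 0, 0],
    [0, 0, 0.82, -0.33, 0, 0, 0],
    [0, 0, 0.9, -0.33, 0, 0, 0],
    [0, 0, 0.96, -0.33, 0, 0, 0],
    [0, 0, 1, -0.33, 0, 0, 0],
    [0, 0, 1, -0.33, 0, 0, 0],
    [0, 0, 1, -0.33, 0, 0, 0],
  ],
)

```text
clock: 19.25
tcp_pos: [0.5837, -0.0266, 0.4328]
orientation: [-3.141, 0.064, 0.0]
contact_force: [-0.4, 0.7, -1.5]
grip_width: 0.0132
```

```bash
python3 - <<'E'
from h import *
st()
# both post positions from the unobstructed side view d7, orange
f=load("d7")
for nm,P in(("spare",[.534,-.147,.255]),("full",[.544,.058,.255])):
    b=orange(f,P,16); print(nm,b,atz(f,((b[1]+b[2])/2,(b[3]+b[4])/2),.2525).round(4))
print("knuckle tops side:",atz(f,(467/3+280,440/3+30),.242),atz(f,(340/3+280,344/3+30),.242))
g=snap("scene","s8")
for nm,P in(("spare",[.534,-.147,.255]),("full",[.544,.058,.255])):
    b=orange(g,P,16); print(nm,b,b and atz(g,((b[1]+b[2])/2,(b[3]+b[4])/2),.2525).round(4))
E
```

```text
t19.25 [ 0.5837 -0.0266  0.4328] F [-0.36  0.71 -1.51] Ftool [-0.39 -0.69  1.51] x [ 0.999 -0.041]
spare (76, np.int64(399), np.int64(404), np.int64(170), np.int64(188)) [ 0.5321 -0.1472  0.2525]
full (65, np.int64(361), np.int64(365), np.int64(137), np.int64(152)) [0.5459 0.0611 0.2525]
knuckle tops side: [ 0.6209989  -0.15432524  0.242     ] [0.63088349 0.04645736 0.242     ]
spare (32, np.int64(285), np.int64(288), np.int64(232), np.int64(244)) [ 0.5291 -0.1474  0.2525]
full (43, np.int64(366), np.int64(371), np.int64(195), np.int64(208)) [0.5433 0.06   0.2525]
```

Call:
send_rows(
  deltas=[
    [0, -0.01, 0.07, 0, 0, 0, 0],
    [0, -0.02, 0.15, 0, 0, 0, 0],
    [0, -0.03, 0.25, 0, 0, 0, 0],
    [0, -0.035, 0.34, 0, 0, 0, 0],
    [0, -0.035, 0.388, 0, 0, 0, 0],
    [0, -0.035, 0.388, 0.05, 0, 0, 0],
    [0, -0.035, 0.388, 0.15, 0, 0, 0],
    [0, -0.035, 0.388, 0.27, 0, 0, 0],
    [0, -0.035, 0.388, 0.4, 0, 0, 0],
    [0, -0.035, 0.388, 0.53, 0, 0, 0],
    [0, -0.035, 0.388, 0.66, 0, 0, 0],
    [0, -0.035, 0.388, 0.78, 0, 0, 0],
    [0, -0.035, 0.388, 0.88, 0, 0, 0],
    [0, -0.035, 0.388, 0.95, 0, 0, 0],
    [0, -0.035, 0.388, 0.98, 0, 0, 0],
    [0, -0.035, 0.388, 0.98, 0, 0, 0],
    [0, -0.035, 0.388, 0.98, 0, 0, 0],
  ],
)

```text
clock: 20.72
tcp_pos: [0.5764, -0.0845, 0.2866]
orientation: [-3.141, 0.064, -0.001]
contact_force: [-0.0, 0.0, -1.5]
grip_width: 0.0133
```

```bash
python3 - <<'E'
from h import *
st()
E
```

```text
t20.72 [ 0.5764 -0.0845  0.2866] F [-0.04  0.03 -1.48] Ftool [-0.04 -0.03  1.48] x [ 0.999 -0.041]
```

Call:
send_rows(
  deltas=[
    [0, 0.002, 0.05, 0, 0, 0, 0],
    [0, 0.005, 0.12, 0, 0, 0, 0],
    [0, 0.009, 0.2, 0, 0, 0, 0],
    [0, 0.012, 0.28, 0, 0, 0, 0],
    [0, 0.015, 0.35, 0, 0, 0, 0],
    [0, 0.017, 0.4, 0, 0, 0, 0],
    [0, 0.018, 0.43, 0, 0, 0, 0],
    [0, 0.018, 0.433, 0, 0, 0, 0],
    [0, 0.018, 0.433, 0, 0, 0, 0],
  ],
)

```text
clock: 21.47
tcp_pos: [0.5761, -0.1498, 0.286]
orientation: [-3.141, 0.065, 0.0]
contact_force: [0.7, -0.3, -2.1]
grip_width: 0.0131
```

```bash
python3 - <<'E'
from h import *
st()
f=snap("side","d9");g=snap("scene","s9")
cv2.imwrite("pics/c9.png",np.hstack([crop(f,370,80,80,120,5),crop(g,255,180,80,120,5)]))
E
```

```text
t21.47 [ 0.5761 -0.1498  0.286 ] F [ 0.74 -0.29 -2.05] Ftool [0.75 0.26 2.05] x [ 0.999 -0.041]
```

View pics/c9.png

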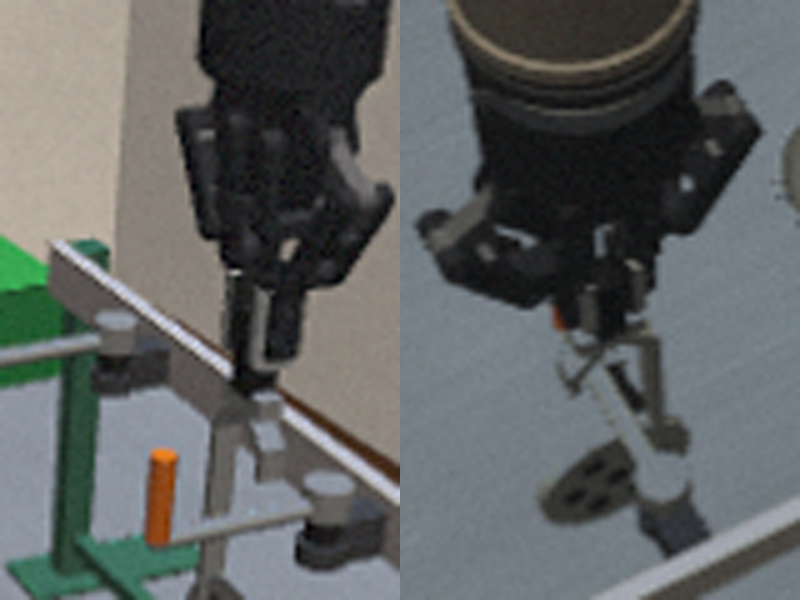

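c9: the crook is above the spare arm, the handle (218,500) is behind it and the short leg (265,455) in front. Lowering now.

Call:
send_rows(
  deltas=[
    [0, 0, 0, 0.04, 0, 0, 0],
    [0, 0, 0, 0.1, 0, 0, 0],
    [0, 0, 0, 0.17, 0, 0, 0],
    [0, 0, 0, 0.23, 0, 0, 0],
    [0, 0, 0, 0.28, 0, 0, 0],
    [0, 0, 0, 0.305, 0, 0, 0],
    [0, 0, 0, 0.305, 0, 0, 0],
    [0, 0, 0, 0.305, 0, 0, 0],
  ],
)

```text
clock: 22.23
tcp_pos: [0.5761, -0.1498, 0.2402]
orientation: [3.141, -0.064, -0.001]
contact_force: [0.3, 0.3, -2.1]
grip_width: 0.0133
```

Call:
send_rows(
  deltas=[
    [0, 0, 0, 0.007, 0, 0, 0],
    [0, 0, 0, 0.015, 0, 0, 0],
    [0, 0, 0, 0.015, 0, 0, 0],
  ],
)

```text
clock: 22.48
tcp_pos: [0.5762, -0.1498, 0.2383]
orientation: [3.141, -0.064, 0.001]
contact_force: [0.5, -0.4, -1.4]
grip_width: 0.013
```

Call:
send_rows(
  deltas=[
    [0, 0, 0, 0.005, 0, 0, 0],
    [0, 0, 0, 0.01, 0, 0, 0],
    [0, 0, 0, 0.01, 0, 0, 0],
  ],
)

```text
clock: 22.73
tcp_pos: [0.5761, -0.1497, 0.2365]
orientation: [-3.141, 0.064, 0.0]
contact_force: [-1.0, 0.5, -2.1]
grip_width: 0.013
```

Call:
send_rows(
  deltas=[
    [0, 0, 0, 0.004, 0, 0, 0],
    [0, 0, 0, 0.008, 0, 0, 0],
    [0, 0, 0, 0.008, 0, 0, 0],
  ],
)

```text
clock: 22.98
tcp_pos: [0.5761, -0.1498, 0.2354]
orientation: [3.141, -0.064, 0.0]
contact_force: [-1.3, -0.5, -1.8]
grip_width: 0.0128
```

Call:
send_rows(
  deltas=[
    [0, 0, 0, 0.003, 0, 0, 0],
    [0, 0, 0, 0.006, 0, 0, 0],
    [0, 0, 0, 0.006, 0, 0, 0],
  ],
)

```text
clock: 23.23
tcp_pos: [0.5763, -0.1501, 0.2348]
orientation: [3.141, -0.065, 0.001]
contact_force: [-0.2, -0.9, 0.4]
grip_width: 0.0132
```

The force went from -1.8 to +0.4 N, so the skimmer is resting on the arm. Releasing.

Call:
send_rows(
  deltas=[
    [0.2, 0, 0, 0, 0, 0, 0],
    [0.3, 0, 0, 0, 0, 0, 0],
    [0.5, 0, 0, 0, 0, 0, 0],
    [0.5, 0, 0, 0, 0, 0, 0],
    [0.5, 0, 0, 0, 0, 0, 0],
    [0.5, 0, 0, -0.05, 0, 0, 0],
    [0.5, 0, 0, -0.15, 0, 0, 0],
    [0.5, 0, 0, -0.3, 0, 0, 0],
    [0.5, 0, 0, -0.45, 0, 0, 0],
    [0.5, 0, 0, -0.6, 0, 0, 0],
    [0.5, 0, 0, -0.7, 0, 0, 0],
    [0.5, 0, 0, -0.7, 0, 0, 0],
  ],
)

```text
clock: 24.23
tcp_pos: [0.5779, -0.1502, 0.344]
orientation: [3.14, -0.064, 0.011]
contact_force: [1.7, 0.0, 0.3]
grip_width: 0.0427
```

```bash
python3 - <<'E'
from h import *
st()
f=snap("side","d10");g=snap("scene","s10")
for nm,P in(("spare",[.532,-.147,.255]),("full",[.544,.058,.255])):
    for h in(f,g):
        b=orange(h,P,16); print(nm,b,b and atz(h,((b[1]+b[2])/2,(b[3]+b[4])/2),.2525).round(4))
cv2.imwrite("pics/c10.png",np.hstack([crop(f,360,110,100,120,4),crop(g,250,180,100,120,4)]))
E
```

```text
t24.23 [ 0.5779 -0.1502  0.344 ] F [1.74 0.01 0.3 ] Ftool [ 1.74 -0.08 -0.28] x [ 0.999 -0.041]
spare (77, np.int64(399), np.int64(404), np.int64(170), np.int64(188)) [ 0.5321 -0.1472  0.2525]
spare (32, np.int64(284), np.int64(288), np.int64(232), np.int64(245)) [ 0.5296 -0.1489  0.2525]
full (63, np.int64(361), np.int64(365), np.int64(137), np.int64(152)) [0.5459 0.0611 0.2525]
full (41, np.int64(366), np.int64(371), np.int64(195), np.int64(208)) [0.5433 0.06   0.2525]
```

View pics/c10.png

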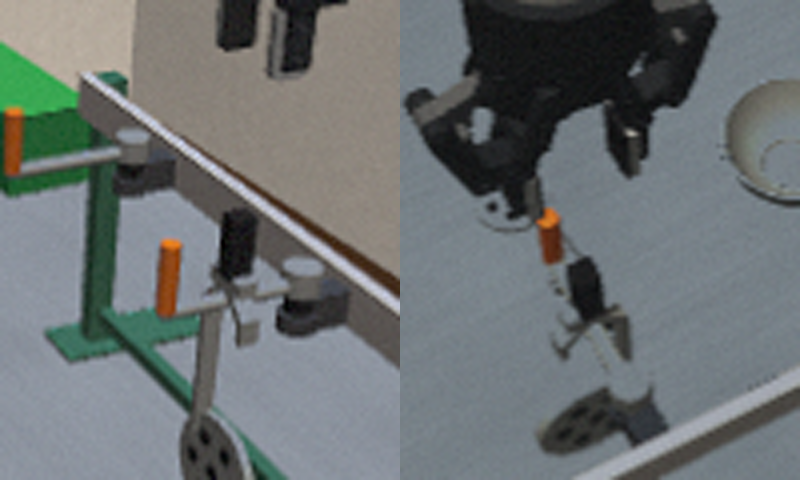

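c10: the skimmer hangs on the spare arm, with the tab at (237,240), the crook over the arm, and the handle and blade below. The spare post has not moved. Now to the emptied hook.

Call:
send_rows(
  deltas=[
    [0.5, -0.02, -0.05, 0, 0, 0, -0.036],
    [0.3, -0.05, -0.12, 0, 0, 0, -0.072],
    [0, -0.07, -0.2, 0, 0, 0, -0.108],
    [0, -0.1, -0.28, 0, 0, 0, -0.144],
    [0, -0.12, -0.36, 0, 0, 0, -0.18],
    [0, -0.14, -0.44, 0, 0, 0, -0.216],
    [0, -0.17, -0.52, 0, 0, 0, -0.252],
    [0, -0.19, -0.6, 0, 0, 0, -0.288],
    [0, -0.21, -0.68, 0, 0, 0, -0.324],
    [0, -0.23, -0.76, 0, 0, 0, -0.36],
    [0, -0.25, -0.84, 0, 0, 0, -0.396],
    [0, -0.27, -0.92, 0, 0, 0, -0.432],
    [0, -0.27, -1, 0, 0, 0, -0.468],
    [0, -0.27, -1, 0, 0, 0, -0.499],
    [0, -0.27, -1, 0, 0, 0, -0.499],
    [0, -0.27, -1, 0, 0, 0, -0.499],
  ],
)

```text
clock: 25.67
tcp_pos: [0.5412, 0.0015, 0.3384]
orientation: [-2.272, -2.168, 0.003]
contact_force: [-0.9, -0.3, -0.7]
grip_width: -0.0003
```

```bash
python3 - <<'E'
from h import *
st()
E
```

```text
t25.67 [0.5412 0.0015 0.3384] F [-0.91 -0.33 -0.66] Ftool [-0.37 -0.89  0.67] x [0.047 0.999]
```

Call:
send_rows(
  deltas=[
    [0, 0, 0.02, 0.1, 0, 0, 0],
    [0, 0, 0.02, 0.22, 0, 0, 0],
    [0, 0, 0.02, 0.35, 0, 0, 0],
    [0, 0, 0.02, 0.48, 0, 0, 0],
    [0, 0, 0.02, 0.6, 0, 0, 0],
    [0, 0, 0.02, 0.7, 0, 0, 0],
    [0, 0, 0.02, 0.76, 0, 0, 0],
    [0, 0.05, 0.02, 0.775, 0, 0, 0],
    [0, 0.12, 0.02, 0.775, 0, 0, 0],
    [0, 0.19, 0.02, 0.775, 0, 0, 0],
    [0, 0.23, 0.02, 0.775, 0, 0, 0],
    [0, 0.25, 0.02, 0.775, 0, 0, 0],
    [0, 0.26, 0.02, 0.775, 0, 0, 0],
    [0, 0.273, 0.02, 0.775, 0, 0, 0],
    [0, 0.273, 0.02, 0.775, 0, 0, 0],
  ],
)

```text
clock: 26.92
tcp_pos: [0.5468, 0.0422, 0.2237]
orientation: [2.27, 2.171, 0.0]
contact_force: [-0.1, -1.8, 0.7]
grip_width: 0.0002
```

```bash
python3 - <<'E'
from h import *
st()
c=17
for ph in range(3,58,3):
    p=np.radians(ph); print(np.round([0,(90*np.sin(p)-c*np.cos(p)+c)/150,(-90*np.cos(p)-c*np.sin(p)+90)/150,0,0,0,ph/180],3).tolist(),end=", ")
E
```

```text
t26.92 [0.5468 0.0422 0.2237] F [-0.09 -1.8   0.75] Ftool [-1.81 -0.01 -0.75] x [0.045 0.999]
[0.0, 0.032, -0.005, 0.0, 0.0, 0.0, 0.017], [0.0, 0.063, -0.009, 0.0, 0.0, 0.0, 0.033], [0.0, 0.095, -0.01, 0.0, 0.0, 0.0, 0.05], [0.0, 0.127, -0.01, 0.0, 0.0, 0.0, 0.067], [0.0, 0.159, -0.009, 0.0, 0.0, 0.0, 0.083], [0.0, 0.191, -0.006, 0.0, 0.0, 0.0, 0.1], [0.0, 0.223, -0.001, 0.0, 0.0, 0.0, 0.117], [0.0, 0.254, 0.006, 0.0, 0.0, 0.0, 0.133], [0.0, 0.285, 0.014, 0.0, 0.0, 0.0, 0.15], [0.0, 0.315, 0.024, 0.0, 0.0, 0.0, 0.167], [0.0, 0.345, 0.035, 0.0, 0.0, 0.0, 0.183], [0.0, 0.374, 0.048, 0.0, 0.0, 0.0, 0.2], [0.0, 0.403, 0.062, 0.0, 0.0, 0.0, 0.217], [0.0, 0.431, 0.078, 0.0, 0.0, 0.0, 0.233], [0.0, 0.457, 0.096, 0.0, 0.0, 0.0, 0.25], [0.0, 0.483, 0.114, 0.0, 0.0, 0.0, 0.267], [0.0, 0.508, 0.134, 0.0, 0.0, 0.0, 0.283], [0.0, 0.532, 0.156, 0.0, 0.0, 0.0, 0.3], [0.0, 0.555, 0.178, 0.0, 0.0, 0.0, 0.317],
```

Contact is made (1.8 N). Swinging it closed.

Call:
send_rows(
  deltas=[
    [0, 0.032, -0.005, 0, 0, 0, 0.017],
    [0, 0.063, -0.009, 0, 0, 0, 0.033],
    [0, 0.095, -0.01, 0, 0, 0, 0.05],
    [0, 0.127, -0.01, 0, 0, 0, 0.067],
    [0, 0.159, -0.009, 0, 0, 0, 0.083],
    [0, 0.191, -0.006, 0, 0, 0, 0.1],
    [0, 0.223, -0.001, 0, 0, 0, 0.117],
    [0, 0.254, 0.006, 0, 0, 0, 0.133],
    [0, 0.285, 0.014, 0, 0, 0, 0.15],
    [0, 0.315, 0.024, 0, 0, 0, 0.167],
    [0, 0.345, 0.035, 0, 0, 0, 0.183],
    [0, 0.374, 0.048, 0, 0, 0, 0.2],
    [0, 0.403, 0.062, 0, 0, 0, 0.217],
    [0, 0.431, 0.078, 0, 0, 0, 0.233],
    [0, 0.457, 0.096, 0, 0, 0, 0.25],
    [0, 0.457, 0.096, 0, 0, 0, 0.25],
  ],
)

```text
clock: 28.25
tcp_pos: [0.5641, 0.1103, 0.223]
orientation: [2.929, 1.135, -0.001]
contact_force: [-0.2, -1.1, -1.2]
grip_width: -0.0
```

```bash
python3 - <<'E'
from h import *
o=st();M=R.from_rotvec(o["orientation"]).as_matrix()
p=o["tcp_pos"]+.017*M[:,0];print("post if touching",p, "r",np.linalg.norm(p[:2]-[.635,.0545]))
E
```

```text
t28.25 [0.5641 0.1103 0.223 ] F [-0.24 -1.15 -1.16] Ftool [-0.95  0.68  1.16] x [0.739 0.674]
post if touching [0.57666491 0.12172657 0.22300858] r 0.08900783040534375
```

Call:
send_rows(
  deltas=[
    [0, 0.032, -0.005, 0, 0, 0, 0.017],
    [0, 0.063, -0.009, 0, 0, 0, 0.033],
    [0, 0.095, -0.01, 0, 0, 0, 0.05],
    [0, 0.127, -0.01, 0, 0, 0, 0.067],
    [0, 0.159, -0.009, 0, 0, 0, 0.083],
    [0, 0.191, -0.006, 0, 0, 0, 0.1],
    [0, 0.223, -0.001, 0, 0, 0, 0.117],
    [0, 0.254, 0.006, 0, 0, 0, 0.133],
    [0, 0.285, 0.014, 0, 0, 0, 0.15],
    [0, 0.3, 0.019, 0, 0, 0, 0.158],
    [0, 0.315, 0.024, 0, 0, 0, 0.167],
    [0, 0.315, 0.024, 0, 0, 0, 0.167],
  ],
)

```text
clock: 29.25
tcp_pos: [0.601, 0.1394, 0.2229]
orientation: [3.123, 0.34, -0.002]
contact_force: [-1.9, -1.9, 0.3]
grip_width: -0.0002
```

```bash
python3 - <<'E'
from h import *
o=st();M=R.from_rotvec(o["orientation"]).as_matrix()
p=o["tcp_pos"]+.017*M[:,0];print("post if touching",p, "r",np.linalg.norm(p[:2]-[.635,.0545]))
for n in("side","scene"):
    f=snap(n,n+"11"); b=orange(f,[p[0],p[1],.255],22); print(b,b and atz(f,((b[1]+b[2])/2,(b[3]+b[4])/2),.2525).round(4))
E
```

```text
t29.25 [0.601  0.1394 0.2229] F [-1.92 -1.85  0.28] Ftool [-2.27  1.39 -0.28] x [0.977 0.215]
post if touching [0.61759658 0.14303059 0.22291407] r 0.09022496804251902
(23, np.int64(371), np.int64(373), np.int64(123), np.int64(136)) [0.6203 0.1462 0.2525]
(46, np.int64(414), np.int64(420), np.int64(202), np.int64(214)) [0.6166 0.1442 0.2525]
```

Call:
send_rows(
  deltas=[
    [0, 0.01, -0.001, 0, 0, 0, 0.005],
    [0, 0.02, -0.003, 0, 0, 0, 0.01],
    [0, 0.03, -0.004, 0, 0, 0, 0.016],
    [0, 0.04, -0.006, 0, 0, 0, 0.021],
    [0, 0.05, -0.007, 0, 0, 0, 0.026],
    [0, 0.06, -0.008, 0, 0, 0, 0.032],
    [0, 0.07, -0.009, 0, 0, 0, 0.037],
    [0, 0.08, -0.009, 0, 0, 0, 0.042],
    [0, 0.08, -0.009, 0, 0, 0, 0.042],
  ],
)

```text
clock: 30.1
tcp_pos: [0.613, 0.1438, 0.2232]
orientation: [-3.139, -0.132, -0.0]
contact_force: [-1.2, -1.1, -0.5]
grip_width: -0.0001
```

Call:
send_rows(
  deltas=[
    [0, 0.007, -0.001, 0, 0, 0, 0.004],
    [0, 0.014, -0.002, 0, 0, 0, 0.007],
    [0, 0.021, -0.003, 0, 0, 0, 0.011],
    [0, 0.028, -0.004, 0, 0, 0, 0.015],
    [0, 0.028, -0.004, 0, 0, 0, 0.015],
  ],
)

```text
clock: 30.52
tcp_pos: [0.617, 0.1447, 0.2233]
orientation: [-3.141, -0.058, -0.0]
contact_force: [-2.0, 0.1, -0.9]
grip_width: -0.0
```

Call:
send_rows(
  deltas=[
    [0, 0.005, -0.001, 0, 0, 0, 0.002],
    [0, 0.01, -0.001, 0, 0, 0, 0.005],
    [0, 0.01, -0.001, 0, 0, 0, 0.005],
  ],
)

```text
clock: 30.77
tcp_pos: [0.6184, 0.1449, 0.2233]
orientation: [-3.141, -0.033, -0.0]
contact_force: [-2.0, -1.9, 1.0]
grip_width: 0.0003
```

Call:
send_rows(
  deltas=[
    [0, 0.005, -0.001, 0, 0, 0, 0.002],
    [0, 0.01, -0.001, 0, 0, 0, 0.005],
    [0, 0.01, -0.001, 0, 0, 0, 0.005],
  ],
)

```text
clock: 31.02
tcp_pos: [0.62, 0.1451, 0.2233]
orientation: [-3.141, -0.009, -0.0]
contact_force: [-2.8, -0.5, 0.1]
grip_width: -0.0001
```

Call:
send_rows(
  deltas=[
    [0, 0.004, 0, 0, 0, 0, 0.002],
    [0, 0.008, 0, 0, 0, 0, 0.004],
    [0, 0.008, 0, 0, 0, 0, 0.004],
  ],
)

```text
clock: 31.27
tcp_pos: [0.6211, 0.1452, 0.2233]
orientation: [-3.141, 0.01, -0.0]
contact_force: [-2.9, 0.1, 0.5]
grip_width: 0.0
```

Call:
send_rows(
  deltas=[
    [0, 0.004, 0, 0, 0, 0, 0.002],
    [0, 0.008, 0, 0, 0, 0, 0.004],
    [0, 0.008, 0, 0, 0, 0, 0.004],
  ],
)

```text
clock: 31.52
tcp_pos: [0.6223, 0.1454, 0.2233]
orientation: [-3.141, 0.03, -0.0]
contact_force: [-2.9, 1.6, 0.1]
grip_width: 0.0
```

Call:
send_rows(
  deltas=[
    [0, 0.004, 0, 0, 0, 0, 0.002],
    [0, 0.008, 0, 0, 0, 0, 0.004],
    [0, 0.008, 0, 0, 0, 0, 0.004],
  ],
)

```text
clock: 31.77
tcp_pos: [0.6229, 0.1455, 0.2232]
orientation: [-3.141, 0.049, 0.002]
contact_force: [-3.9, 1.3, 0.7]
grip_width: 0.0002
```

Call:
send_rows(
  deltas=[
    [0, 0.004, 0, 0, 0, 0, 0.002],
    [0, 0.008, 0, 0, 0, 0, 0.004],
    [0, 0.008, 0, 0, 0, 0, 0.004],
  ],
)

```text
clock: 32.02
tcp_pos: [0.6235, 0.1457, 0.223]
orientation: [-3.14, 0.068, 0.004]
contact_force: [-6.1, 1.5, 1.2]
grip_width: -0.0002
```

The stop has been met (6.1 N). Stepping up to 9–10 N.

Call:
send_rows(
  deltas=[
    [0, 0.003, 0, 0, 0, 0, 0],
    [0, 0.006, 0, 0, 0, 0, 0],
    [0, 0.006, 0, 0, 0, 0, 0],
  ],
)

```text
clock: 32.27
tcp_pos: [0.6239, 0.1457, 0.2229]
orientation: [-3.14, 0.068, 0.005]
contact_force: [-8.4, 2.1, 2.9]
grip_width: -0.0002
```

Call:
send_rows(
  deltas=[
    [0, 0.002, 0, 0, 0, 0, 0],
    [0, 0.004, 0, 0, 0, 0, 0],
    [0, 0.004, 0, 0, 0, 0, 0],
  ],
)

```text
clock: 32.52
tcp_pos: [0.6241, 0.1457, 0.2228]
orientation: [-3.14, 0.068, 0.006]
contact_force: [-8.7, 2.4, 2.8]
grip_width: 0.0001
```

Call:
send_rows(
  deltas=[
    [0, 0.002, 0, 0, 0, 0, 0],
    [0, 0.003, 0, 0, 0, 0, 0],
    [0, 0.003, 0, 0, 0, 0, 0],
  ],
)

```text
clock: 32.77
tcp_pos: [0.6243, 0.1458, 0.2227]
orientation: [-3.14, 0.067, 0.007]
contact_force: [-10.3, 2.0, 3.1]
grip_width: -0.0
```

Call:
send_rows(
  deltas=[
    [0, 0, 0, 0, 0, 0, 0],
    [0, 0, 0, 0, 0, 0, 0],
  ],
)

```text
clock: 32.93
tcp_pos: [0.6243, 0.1458, 0.2228]
orientation: [-3.14, 0.067, 0.007]
contact_force: [-9.8, 2.1, 2.5]
grip_width: -0.0001
```

Call:
send_rows(
  deltas=[
    [0, 0, 0, 0, 0, 0, 0],
    [0, 0, 0, 0, 0, 0, 0],
  ],
)

```text
clock: 33.1
tcp_pos: [0.6243, 0.1458, 0.2228]
orientation: [-3.14, 0.067, 0.007]
contact_force: [-9.2, 2.5, 1.8]
grip_width: 0.0001
```

Call:
send_rows(
  deltas=[
    [0, 0, 0, 0, 0, 0, 0],
    [0, 0, 0, 0, 0, 0, 0],
  ],
)

```text
clock: 33.27
tcp_pos: [0.6243, 0.1458, 0.2228]
orientation: [-3.14, 0.068, 0.007]
contact_force: [-9.6, 2.4, 2.9]
grip_width: 0.0
```

Call:
send_rows(
  deltas=[
    [0, 0, 0, 0, 0, 0, 0],
    [0, 0, 0, 0, 0, 0, 0],
    [0, -0.02, 0, 0, 0, 0, 0],
    [0, -0.05, 0, 0, 0, 0, 0],
    [0, -0.1, 0, 0, 0, 0, 0],
    [0, -0.15, 0, 0, 0, 0, 0],
    [0, -0.2, 0, -0.1, 0, 0, 0],
    [0, -0.25, 0, -0.3, 0, 0, 0],
    [0, -0.25, 0, -0.5, 0, 0, 0],
    [0, -0.25, 0, -0.7, 0, 0, 0],
    [0, -0.25, 0, -0.9, 0, 0, 0],
    [0, -0.25, 0, -0.9, 0, 0, 0],
    [0, -0.25, 0, -0.9, 0, 0, 0],
  ],
)

```text
clock: 34.35
tcp_pos: [0.59, 0.1464, 0.3618]
orientation: [-3.139, 0.07, -0.009]
contact_force: [0.8, 0.6, -0.9]
grip_width: -0.0001
```

```bash
python3 - <<'E'
from h import *
st()
f=snap("side","d12");g=snap("scene","s12")
for nm,P in(("spare",[.532,-.147,.255]),("full",[.64,.144,.255])):
    for h in(f,g):
        b=orange(h,P,16); print(nm,b,b and atz(h,((b[1]+b[2])/2,(b[3]+b[4])/2),.2525).round(4))
cv2.imwrite("pics/c12.png",np.hstack([crop(f,280,100,180,130,2.2),crop(g,250,170,180,130,2.2)]))
E
```

```text
t34.35 [0.59   0.1464 0.3618] F [ 0.8   0.56 -0.92] Ftool [ 0.77 -0.59  0.93] x [ 0.999 -0.044]
spare (78, np.int64(399), np.int64(404), np.int64(170), np.int64(188)) [ 0.5321 -0.1472  0.2525]
spare (31, np.int64(285), np.int64(288), np.int64(232), np.int64(244)) [ 0.5291 -0.1474  0.2525]
full (41, np.int64(377), np.int64(380), np.int64(122), np.int64(135)) [0.641  0.145  0.2525]
full (45, np.int64(420), np.int64(427), np.int64(209), np.int64(220)) [0.6383 0.1454 0.2525]
```

The viewer limit is reached, so I'll check the rest numerically: picture differences around the skimmer, bowl, jar and box.

```bash
python3 - <<'E'
from h import *
from bench import r
a,b,c=load("d10")["pixels"].astype(int),load("d12")["pixels"].astype(int),load("side0")["pixels"].astype(int)
D=lambda p,q,x,y,w,h:int((np.abs(p-q).max(2)[y:y+h,x:x+w]>60).sum())
print("skimmer d10-d12",D(a,b,400,155,25,80),"bowl",D(c,b,300,200,50,40),"jar",D(c,b,283,145,26,40),"box",D(c,b,340,285,115,95))
st(); print(r.hand_in())
E
```

```text
skimmer d10-d12 0 bowl 0 jar 0 box 0
t34.45 [0.5886 0.1462 0.3584] F [ 0.27  0.55 -0.8 ] Ftool [ 0.25 -0.56  0.8 ] x [ 0.999 -0.044]
the job is handed in; nothing more can be done
None
```

I did the whole job in the order asked and handed it in at about 34.5 s on the clock; no verdict came back.

- **Spare hook opened:** I swung it to its stop and pressed it at 9.5–10.3 N along the push direction for about 0.75 s.
- **Skimmer moved:** I pinched the middle-sized skimmer by its tab (about 13 mm between the jaws) and lifted it 50 mm. I carried it over, lowered it until its weight rested on the spare arm, and released it.
- **Emptied hook folded:** I folded it flat to its stop and pressed it at 9.2–10.3 N for about 0.65 s.

**Last checks:**
- The spare post stayed at its stop position, about (0.53, -0.147).
- The folded post is at about (0.640, 0.145), along the rail.
- The skimmer had not moved between release and the end.
- The bowl, jar and box look unchanged from the first picture.
- The arm was clear of everything.

**What went wrong or disagreed:**
- **Fingertip height:** In the pictures the closed fingertips sit about 20–25 mm above the reported TCP height, not 11 mm below it. My first swing therefore passed over the spare post without touching it. I measured the tip height in the pictures and worked about 37 mm lower.
- **Sideways force:** While pressing, the sensor also showed 2–3.5 N sideways and 2–3 N vertical. The largest total I read was about 11 N, below the 18 N limit.
- **Final view:** The last picture could not be viewed because of the picture limit, so the final state was checked by numbers only.

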